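Open the push-pin jar in the desk caddy

ROBOT

A 6-joint arm with a two-finger parallel gripper is mounted at the origin on a cart in front of the work surface, level with it; the furniture and walls round the work are solid. World frame = base frame: x ahead of the robot, y to its left, z up, the work surface at z = 0. Lengths are in mm, angles in degrees, forces in N, time in s.
With the tool pointing down it reaches from about 350 to 850 mm from the base axis. Payload 8.1 kg.
Tool frame: the origin (TCP) lies at the very end of the fingers, on their centre line; the grasp point (between the pads) lies 19 mm behind it (r.grip_point_offset is the distance from the TCP to the grasp point, in mm); z points along the fingers, y is the line along which they close (so a half turn about z gives the same grasp; the last joint's range is limited). The gripper opens to 85 mm and grips with 20 to 120 N. Pads are 22 mm wide; open, the fingers measure 114 mm over their backs; the gripper's body (76 mm by 85 mm) begins 54 mm behind the grasp point. The pads swing forward as they close: fully open they stand 13 mm farther back than shut.
Start: joints at [66.841, 7.471, 85.268, -0, 87.261, -4.893], TCP at [188.035, 569.779, 231.292] pointing down, gripper open.
Joint ranges: [-169.43, 169.43], [-51.17, 129.36], [1.28, 143.12], [-76.62, 256.62], [0, 156.53], [-152.29, 152.29]. Speed limits (degrees/s): [136.94, 136.94, 159.86, 180, 180, 180].

INTERFACE

Orientations are given as [roll, pitch, yaw] about the fixed x, y, z axes, in that order (R = Rz(yaw) Ry(pitch) Rx(roll)).
In Python, from bench import status, eyes, r gives the robot as it stands.
- The arm moves only by the shell command python3 -m handwheel 'ROWS' [FORCE]. ROWS is a JSON object whose one key "series" holds a list that holds one entry, the list of rows, each a list of 7 numbers: the shift along the tool's x, y, z in cm, then the turn, a rotation vector about the tool's x, y, z in rad, then the opening, from 0 (shut) to 1 (fully open). In form: {"series": [[[tx, ty, tz, rx, ry, rz, claw], ...]]}. A call has 1 to 12 rows; each row is the pose to reach, as a shift and turn from the pose commanded when the call began, along the tool's axes at that moment; what a row does not reach only later rows make up. A row lasts 1/8 s, in which the tool goes at most 62.5 mm and 10.7 degrees, less where a joint would pass 70% of its speed; a pose out of reach is approached as far as the arm can. A call with a gripper value outside its range is refused whole. The fingers move at their own pace and stop on an object; FORCE is the grip in N (left out, the last holds). Time passes only in rows, so rows that repeat a pose let the fingers close. It gives the time, the measured TCP pose, the force, the opening and the grip force at its end, in the units of the state.
- status.sense(): the state, without advancing time (a new reading comes with each control period).
- eyes.snapshot(name): name is "scene" or "top"; returns a dict with "img" (400x640x3 uint8, red, green, blue), "mtx" (3x3 intrinsics, pixels), "R" (3x3) and "t" (3): a world point X has camera coordinates R X + t. Camera axes: x right, y down, z forward; pixel columns grow to the right and rows downward; lengths in mm; the calibration is good to about 2 mm. A picture is of the moment at which its call begins. There is no depth.
- r.hand_in(): hands the job in; it is judged then, once.
The state is a dict: "time": time; "joint_pos": joint angles; "qd": joint speeds; "joint_efforts": joint torques, N m; "tool_pos": TCP position; "tcp_rot": TCP orientation; "ft_force": force on the tool from outside, world axes, zero at the start; "wrist_torque": the same for the moment, N m; "finger_gap": finger opening in mm; "grip_force": force on a finger pad.
Only numpy, scipy, OpenCV 4.12 (cv2) and the standard library are available. Lean on these libraries where they do the work, as an engineer would, in place of code of your own. Each camera call takes 0.05 s, during which the arm holds its last target. There are 200 camera calls.

TASK

Pack the square jar of push pins, lid still closed, upright into the snug empty pocket at the front of the bamboo desk caddy so that it cannot turn. Then twist its tight red lid anticlockwise until the threads let go, lift it straight off and finish while still holding it level, a couple of centimetres clear above the jar's mouth, with the jar fully down in the pocket. Leave the glue stick, stapler and water glass alone.

Things in the scene. Friction and masses are not known exactly. Their poses are not given: they have to be found in the camera images.
- jar: Clear glass jar with coloured push pins, 0.32 kg or so, loose, upright at any yaw. Square body 54 x 54 mm and 58 mm tall (flat shoulder at 58 mm), then a round neck of 36 mm diameter up to the mouth at 78 mm. Origin: centre of the underside; z up, x and y square to the flat sides.
- lid: Red round fluted twist-off lid, 50 mm diameter, 23 mm tall, 45 g, closed on the jar at the start. Origin: centre of its lower edge, z up; closed it stands about 61 mm above the jar's origin. At the start its x axis is 0 to 0.2 rad anticlockwise (from above) of the jar's x axis.
- lid_top (a point): Centre of the lid's top face, 84 mm above the jar's origin when closed. A sprung liner (up to 19 N) makes it tight, 0.1 to 0.5 N m: an unbraced jar turns along. Turned anticlockwise its lugs come free when its x axis is 0.87 rad past the jar's; at 1.55 rad it meets a stop; between these it lifts straight off. Its lugs clear the mouth once it is raised 19 mm.
- caddy: Bamboo desk caddy, fixed, 128 x 68 mm, walls 5 mm thick and 32 mm high. Origin: on the desk under the centre of the empty square pocket, whose sides lie along x and y. x points to the second compartment (eraser and binder clip inside, up to 40 mm high), which ends at x = +94 mm; the other outer walls are 34 mm from the origin.
- pocket (a point): Centre of the floor of the empty pocket, 4 mm above the desk. The pocket is 57.6 x 57.6 mm inside and 28 mm deep: the jar fits at any quarter turn with 1.8 mm play a side, and can turn by no more than about 0.07 rad in it.
- glue_stick: Red and white glue stick standing upright, 24 mm diameter, 92 mm tall, origin under its centre. Bystander.
- stapler: Blue stapler, 34 x 140 x 53 mm, origin under its centre, long along its y axis. Bystander.
- water_glass: Clear water glass, 81 mm diameter, 93 mm tall, origin under its centre. Bystander.
Not all that is in view belongs to the job. Of the things that look like the caddy, the larger one is meant.

How it is judged:
By the outcome, as a careful person would: the job done as asked, in the order asked, and still so for the second after the job is handed in, while the arm keeps its last pose, push and grip.
It also fails if it takes over 48 s, if anything falls off the work surface, if the arm or the gripper's body presses on something with over 40 N, if the wrist force passes 120 N, or if a joint passes its speed limit or range.

## Working session

There is one attempt and no reset: what is moved stays moved. The work goes in short steps, Python scripts to look and compute and a shell command to move; the robot and the scene stay as the last step left them, time stands still between calls to the robot, and variables do not carry over. Pictures are saved under pics/ and viewed, at most 10 in all, crops included, and the job is handed in when it is done.

```bash
mkdir -p pics; ls; python3 - <<'E'
from bench import status, eyes, r
import cv2
print(status.sense())
for n in("scene","top"):
    s=eyes.snapshot(n); cv2.imwrite(f"pics/{n}0.png",s["img"][:,:,::-1]); print(n,s["mtx"].round(1).tolist(),s["R"].round(3).tolist(),s["t"].round(1).tolist())
E
```

```text
pics
{'time': 0.0, 'joint_pos': array([ 6.68409018e+01,  7.51528566e+00,  8.53286175e+01, -2.90957878e-03,
        8.72596858e+01, -4.89224935e+00]), 'qd': array([-0.01725388, -0.00680984,  0.0258589 ,  0.01549171, -0.02389605,
        0.07401217]), 'joint_efforts': array([-1.99151182e-03, -5.69406009e+01, -5.00541580e+01, -2.73680489e-04,
        1.51780603e-02, -1.84620848e-05]), 'tool_pos': array([187.84355469, 569.27558654, 230.24890089]), 'tcp_rot': array([-1.79896541e+02, -5.93887322e-03,  1.61733288e+02]), 'ft_force': array([ 0.35544181, -0.58976183, -0.43095881]), 'wrist_torque': array([-0.02276258, -0.01971341, -0.01661514]), 'grip_force': 0.0, 'finger_gap': 85.28604166417264}
scene [[494.7, 0.0, 322.0], [0.0, 494.7, 192.8], [0.0, 0.0, 1.0]] [[0.759, -0.651, 0.025], [-0.324, -0.41, -0.853], [0.565, 0.639, -0.522]] [-423.4, 222.7, 1158.3]
top [[389.3, 0.0, 322.8], [0.0, 389.3, 200.0], [0.0, 0.0, 1.0]] [[-0.03, -1.0, 0.004], [-0.973, 0.029, -0.228], [0.227, -0.011, -0.974]] [-51.1, 537.2, 908.1]
```

View pics/top0.png

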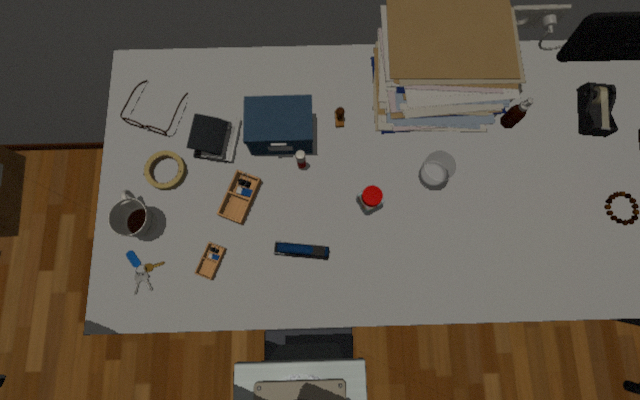

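View pics/scene0.png

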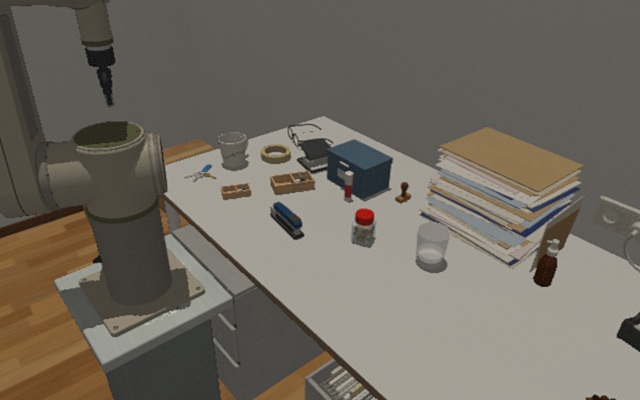

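The top view shows the jar's red lid at (371,197). The red items that could be mistaken for it are the glue stick at (301,159) and the mug contents at (137,215). There are two caddies: the larger at (240,197), whose empty pocket is at about (236,207) on the near side, and a smaller look-alike at (210,260). I choose the lid at (371,197) and the larger caddy, and will check both in one close crop.

```bash
cat > h.py <<'E'
import numpy as np, cv2
from bench import status, eyes, r
def ray(s,uv):
    K,R,t=s["mtx"],np.array(s["R"]),np.array(s["t"])
    return -R.T@t, R.T@np.linalg.inv(K)@np.array([uv[0],uv[1],1.])
def plane(s,uv,z):
    c,d=ray(s,uv); return c+d*(z-c[2])/d[2]
def proj(s,X):
    p=np.array(s["R"])@np.array(X)+np.array(s["t"]); p=np.array(s["mtx"])@p; return p[:2]/p[2]
def tri(a,ua,b,ub):
    c1,d1=ray(a,ua);c2,d2=ray(b,ub)
    k=np.linalg.lstsq(np.c_[d1,-d2],c2-c1,rcond=None)[0]
    p,q=c1+k[0]*d1,c2+k[1]*d2; return (p+q)/2,np.linalg.norm(p-q)
def mask(s,lo,hi,roi):
    h=cv2.cvtColor(s["img"],cv2.COLOR_RGB2HSV); m=cv2.inRange(h,lo,hi)
    if lo[0]==0 and hi[0]<=8: m|=cv2.inRange(h,(172,lo[1],lo[2]),(180,255,255))
    o=np.zeros_like(m); x0,y0,x1,y1=roi; o[y0:y1,x0:x1]=m[y0:y1,x0:x1]; return o
def big(m): return max(cv2.findContours(m,cv2.RETR_EXTERNAL,cv2.CHAIN_APPROX_NONE)[0],key=cv2.contourArea)
E
python3 - <<'E'
from h import *
T,S=eyes.snapshot("top"),eyes.snapshot("scene")
ct=big(mask(T,(0,150,90),(6,255,255),(345,170,400,225))); cs=big(mask(S,(0,150,90),(6,255,255),(340,195,390,250)))
for n,s,c in(("top",T,ct),("scene",S,cs)):
    (e,ax,a)=cv2.fitEllipse(c); print(n,e,ax,cv2.boundingRect(c), plane(s,e,84).round(1),plane(s,e,72).round(1))
    P=np.array([plane(s,p[0],84) for p in c]); print(np.ptp(P[:,:2],axis=0))
cb=big(mask(T,(8,60,60),(25,255,255),(205,165,275,230)))
P=np.array([plane(T,p[0],32)[:2] for p in cb],np.float32); R=cv2.minAreaRect(P); print(R); print(cv2.boxPoints(R).round(1).tolist())
def crop(s,x0,y0,w,h,k): return cv2.resize(s["img"][y0:y0+h,x0:x0+w,::-1],None,fx=k,fy=k,interpolation=cv2.INTER_CUBIC)
a=crop(T,341,166,60,60,6);b=crop(S,334,196,60,60,6);c=crop(T,211,166,60,60,6)
d=crop(S,265,155,60,60,6)
im=np.vstack([np.hstack([a,b]),np.hstack([c,d])]); cv2.imwrite("pics/crop1.png",cv2.resize(im,(600,600)))
E
```

```text
top (371.8569641113281, 195.25894165039062) (18.68600082397461, 19.277507781982422) (362, 186, 20, 20) [ 538.6 -187.    84. ] [ 541.5 -188.7   72. ]
[47.92687011 47.32954534]
scene (364.7879943847656, 214.60301208496094) (11.572678565979004, 17.932558059692383) (356, 209, 18, 14) [ 536.2 -194.    84. ] [ 549.4 -181.9   72. ]
[50.09081336 59.36724959]
((559.5302734375, 148.66262817382812), (72.86532592773438, 131.01231384277344), 68.13111877441406)
[[485.20001220703125, 139.3000030517578], [606.7999877929688, 90.5], [633.9000244140625, 158.10000610351562], [512.2999877929688, 206.89999389648438]]
```

View pics/crop1.png

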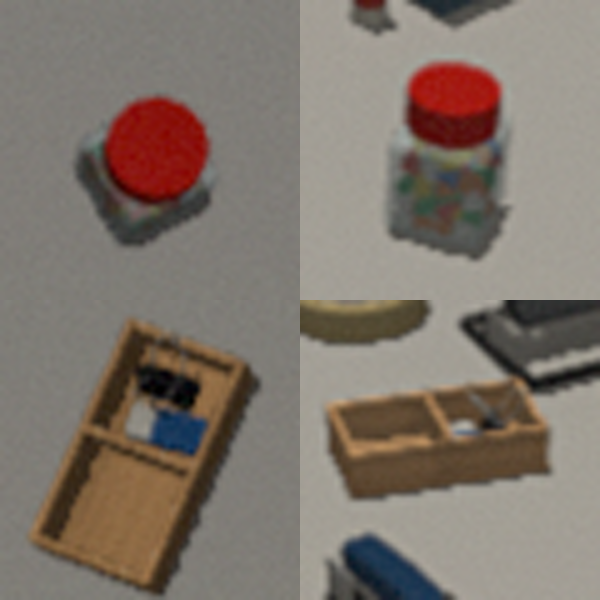

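The crop confirms the choice. The red closed lid sits on the clear square jar, with its base corner at top px (367,215). The larger caddy's empty pocket is the near compartment, and its eraser and clip compartment is the far one. Next I fit the edges.

```bash
python3 - <<'E'
from h import *
T,S=eyes.snapshot("top"),eyes.snapshot("scene")
def fit(cont,p,q,tol=2.0):
    p,q=np.array(p,float),np.array(q,float); d=(q-p)/np.linalg.norm(q-p); n=np.array([-d[1],d[0]])
    x=cont-p; s=x@d; L=np.linalg.norm(q-p)
    k=(abs(x@n)<tol)&(s>.12*L)&(s<.88*L); l=cv2.fitLine(cont[k].astype(np.float32),cv2.DIST_L2,0,.01,.01).ravel(); return l[2:],l[:2],k.sum()
c=big(mask(T,(8,60,50),(25,255,255),(205,165,275,230)))[:,0].astype(float)
A,B,D=(237,169.6),(260.6,177.6),(217.5,213.5); C=(242,224); Bb=(262,180)
L={}
for n,p,q,z in(("left",A,D,32),("far",A,B,32),("right",Bb,C,0),("front",(219,216),C,0)):
    o,d,k=fit(c,p,q); a,b=plane(T,o,z)[:2],plane(T,o+d*10,z)[:2]; u=(b-a)/np.linalg.norm(b-a); L[n]=(a,u); print(n,k,a.round(1),np.degrees(np.arctan2(u[1],u[0])).round(1))
# mask of the jar's base corners (read off the crop)
for n,s,ps in(("top",T,[(358,201),(366.9,214.9),(383.4,206)]),("scene",S,[(351.9,243.5),(370,247.6),(375,238)])):
    P=[plane(s,p,0)[:2] for p in ps]; print(n,np.array(P).round(1).tolist(),[ (np.linalg.norm(P[i+1]-P[i]).round(1),np.degrees(np.arctan2(*(P[i+1]-P[i])[::-1])).round(1)) for i in(0,1)])
# lid top face, scene: bright red only
h=cv2.cvtColor(S["img"],cv2.COLOR_RGB2HSV); print(h[206:228,365].tolist()); 
ct=cv2.fitEllipse(big(mask(T,(0,150,90),(6,255,255),(345,170,400,225))))[0]
for v in(100,130,150,170):
    m=mask(S,(0,150,v),(6,255,255),(340,195,390,250)); b=big(m); print(v,cv2.boundingRect(b),cv2.fitEllipse(b)[0],tri(T,ct,S,cv2.fitEllipse(b)[0]))
def inter(l1,l2):
    k=np.linalg.solve(np.c_[l1[1],-l2[1]],l2[0]-l1[0]); return l1[0]+k[0]*l1[1]
Q={a+b:inter(L[a],L[b]) for a in("left","right") for b in("far","front")}
for k in Q: print(k,Q[k].round(1))
E
```

```text
left 33 [573.5 180.2] -23.1
far 19 [618. 125.] -111.3
right 33 [549.9 119.8] -23.3
front 17 [504.  174.3] -112.7
top [[544.3, -161.2], [506.1, -182.7], [528.8, -227.7]] [(np.float64(43.9), np.float64(-150.6)), (np.float64(50.4), np.float64(-63.3))]
scene [[504.0, -185.9], [529.2, -228.9], [570.2, -207.5]] [(np.float64(49.9), np.float64(-59.6)), (np.float64(46.3), np.float64(27.6))]
[[27, 16, 160], [36, 16, 164], [3, 99, 163], [2, 198, 165], [1, 228, 163], [1, 216, 165], [1, 230, 164], [2, 244, 161], [2, 233, 163], [2, 236, 162], [2, 230, 163], [1, 217, 167], [1, 222, 160], [0, 211, 110], [1, 216, 86], [0, 230, 83], [1, 220, 88], [179, 214, 88], [1, 214, 88], [5, 155, 92], [24, 60, 123], [32, 61, 129]]
100 (356, 209, 18, 11) (364.4465026855469, 213.90054321289062) (array([ 539.96776684, -188.10675781,   81.28901681]), np.float64(1.5786754144354296))
130 (356, 209, 18, 10) (364.4548645019531, 213.50442504882812) (array([ 539.78032679, -188.01488262,   82.5335554 ]), np.float64(1.852462606651801))
150 (356, 209, 18, 10) (364.45806884765625, 213.31655883789062) (array([ 539.69059386, -187.97071911,   83.12367304]), np.float64(1.9802721090700095))Traceback (most recent call last):
  File "<stdin>", line 19, in <module>
cv2.error: OpenCV(4.12.0) /io/opencv/modules/imgproc/src/shapedescr.cpp:361: error: (-201:Incorrect size of input array) There should be at least 5 points to fit the ellipse in function 'fitEllipseNoDirect'
```

Lid top triangulates to (539.5, -188, 83), matching the expected 84 mm. Jar yaw is about 28° (mod 90). Caddy fits as 127 x 67 mm at yaw -23.1°, which puts the pocket at about (533.7, 162). All of this is consistent, so I move.

```bash
cat >> h.py <<'E'
from scipy.spatial.transform import Rotation as Ro
def go(x,y,z,yaw):
    s=status.sense(); R=Ro.from_euler("xyz",s["tcp_rot"],degrees=True); W=Ro.from_euler("xyz",[180,0,yaw],degrees=True)
    print("row",((R.inv().apply(np.array([x,y,z])-s["tool_pos"]))/10).round(2),(R.inv()*W).as_rotvec().round(3),"t",s["time"],"at",s["tool_pos"].round(1),s["tcp_rot"].round(1))
E
python3 -c "
from h import *
go(539,-189,165,118)"
```

```text
row [-57.11 -61.03   6.63] [-0.001  0.     0.763] t 0.3 at [187.9 569.6 230.9] [-180.    -0.   161.7]
```

```bash
python3 -m handwheel '{"series": [[[-57.1,-61.0,0,0,0,0.763,1],[-57.1,-61.0,0,0,0,0.763,1],[-57.1,-61.0,0,0,0,0.763,1],[-57.1,-61.0,0,0,0,0.763,1],[-57.1,-61.0,0,0,0,0.763,1],[-57.1,-61.0,0,0,0,0.763,1],[-57.1,-61.0,0,0,0,0.763,1],[-57.1,-61.0,0,0,0,0.763,1],[-57.1,-61.0,0,0,0,0.763,1],[-57.1,-61.0,0,0,0,0.763,1],[-57.1,-61.0,0,0,0,0.763,1],[-57.1,-61.0,0,0,0,0.763,1]]]}'
python3 -c "
from h import *
go(539,-189,120,118)"
```

```text
time: 1.8
tool_pos: [503.8, -113.0, 231.5]
tcp_rot: [180.0, 0.0, 118.0]
ft_force: [1.7, 0.7, 0.8]
finger_gap: 85.5
grip_force: 0.0
row [-8.36 -0.47 11.16] [ 0.001  0.    -0.   ] t 1.8 at [ 503.8 -113.   231.5] [180.   0. 118.]
```

```bash
python3 -m handwheel '{"series": [[[-8.36,-0.47,11.2,0,0,0,1],[-8.36,-0.47,11.2,0,0,0,1],[-8.36,-0.47,11.2,0,0,0,1],[-8.36,-0.47,11.2,0,0,0,1]]]}'
python3 - <<'E'
from h import *
go(539,-189,30,118)
S,T=eyes.snapshot("scene"),eyes.snapshot("top")
k=5
a=cv2.resize(S["img"][140:260,310:430,::-1],(400,400),interpolation=cv2.INTER_CUBIC)
b=cv2.resize(T["img"][140:260,310:430,::-1],(400,400),interpolation=cv2.INTER_CUBIC)
p=status.sense()["tool_pos"]
print("tcp px",proj(S,p),proj(T,p))
cv2.imwrite("pics/over.png",np.hstack([a,b]))
E
```

```text
time: 2.3
tool_pos: [537.7, -186.7, 118.6]
tcp_rot: [-179.9, -0.1, 118.0]
ft_force: [0.0, 0.1, 1.5]
finger_gap: 85.5
grip_force: 0.0
row [-0.28  0.02  8.86] [-0.001 -0.002 -0.   ] t 2.3 at [ 537.7 -186.7  118.6] [-1.799e+02 -1.000e-01  1.180e+02]
tcp px [364.56181725 200.938193  ] [373.59401281 191.18459256]
```

View pics/over.png

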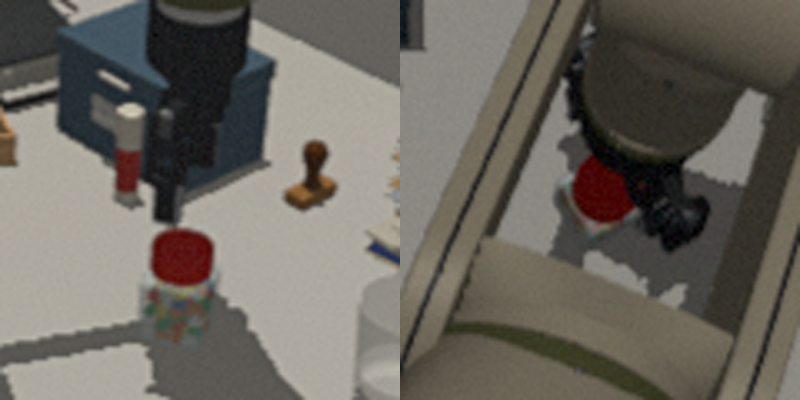

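The gripper is centred above the jar: lid at scene px (364.6, 214), TCP projected at (364.6, 201). Nothing crowds the fingers. I descend and grip.

```bash
python3 -m handwheel '{"series": [[[-0.28,0,4.5,0,0,0,1],[-0.28,0,8.8,0,0,0,1],[-0.28,0,8.8,0,0,0,1],[-0.28,0,8.8,0,0,0,0.3],[-0.28,0,8.8,0,0,0,0.3],[-0.28,0,8.8,0,0,0,0.3],[-0.28,0,8.8,0,0,0,0.3],[-0.28,0,8.8,0,0,0,0.3]]]}' 50
```

```text
time: 3.4
tool_pos: [542.0, -190.2, 34.9]
tcp_rot: [179.8, 0.2, 118.0]
ft_force: [-0.5, 0.9, 7.4]
finger_gap: 53.0
grip_force: 54.2
```

```bash
python3 -m handwheel '{"series": [[[0,0,0,0,0,0,0.3],[0,0,0,0,0,0,0.3]]]}'
python3 -m handwheel '{"series": [[[0,0,-2,0,0,0,0.3],[0,0,-4,0,0,0,0.3],[0,0,-4,0,0,0,0.3]]]}'
python3 - <<'E'
from h import *
for i in range(2):
    S=eyes.snapshot("scene"); s=status.sense(); print(s["tool_pos"],s["ft_force"],s["finger_gap"],s["grip_force"])
c=big(mask(S,(0,150,130),(6,255,255),(320,150,400,250))); e=cv2.fitEllipse(c); print(e,plane(S,e[0],124))
cv2.imwrite("pics/lift.png",cv2.resize(S["img"][140:260,300:420,::-1],(480,480),interpolation=cv2.INTER_CUBIC))
E
```

```text
time: 3.65
tool_pos: [542.0, -190.2, 34.9]
tcp_rot: [179.8, 0.2, 118.0]
ft_force: [-1.1, 0.9, 7.0]
finger_gap: 53.2
grip_force: 54.2
time: 4.03
tool_pos: [541.8, -190.3, 74.9]
tcp_rot: [179.8, 0.3, 118.0]
ft_force: [-0.1, -0.1, -2.7]
finger_gap: 52.7
grip_force: 53.9
[ 540.78207764 -189.85820463   73.25039801] [-0.08737638 -0.50556739 -3.7696951 ] 52.818992467129526 53.875508308410645
[ 539.88719974 -189.46252474   71.935183  ] [ 0.36028997 -0.34754327 -3.33535024] 52.75009037575371 53.87367904186249Traceback (most recent call last):
  File "<stdin>", line 4, in <module>
  File "h.py", line 18, in big
    def big(m): return max(cv2.findContours(m,cv2.RETR_EXTERNAL,cv2.CHAIN_APPROX_NONE)[0],key=cv2.contourArea)
                       ~~~^^^^^^^^^^^^^^^^^^^^^^^^^^^^^^^^^^^^^^^^^^^^^^^^^^^^^^^^^^^^^^^^^^^^^^^^^^^^^^^^^^^^
ValueError: max() iterable argument is empty
```

```bash
python3 -m handwheel '{"series": [[[0,0,0,0,0,0,0.3],[0,0,0,0,0,0,0.3]]]}'
python3 - <<'E'
from h import *
for i in range(2):
    S=eyes.snapshot("scene"); s=status.sense(); print(s["tool_pos"],s["ft_force"],s["finger_gap"],s["tcp_rot"])
c=big(mask(S,(0,130,60),(8,255,255),(330,170,400,250))); e=cv2.fitEllipse(c); print(e,plane(S,e[0],124))
cv2.imwrite("pics/lift.png",cv2.resize(S["img"][140:260,300:420,::-1],(480,480),interpolation=cv2.INTER_CUBIC))
E
```

```text
time: 4.38
tool_pos: [538.9, -189.0, 70.4]
tcp_rot: [-179.9, -0.1, 118.0]
ft_force: [0.1, -0.2, -3.6]
finger_gap: 53.1
grip_force: 53.9
[ 539.02139345 -189.07233247   70.47041653] [-0.54467442 -0.56967714 -2.7293246 ] 53.15930418369802 [-1.79948838e+02 -6.47048490e-02  1.18016838e+02]
[ 539.15451688 -189.12402605   70.62410933] [ 0.3748897   1.1761477  -3.64452903] 53.01383523087613 [-1.79959655e+02 -5.35357160e-02  1.18014527e+02]
((347.79364013671875, 190.54884338378906), (6.633271217346191, 12.869147300720215), 2.625565528869629) [ 537.48284691 -124.61062728  124.        ]
```

View pics/lift.png

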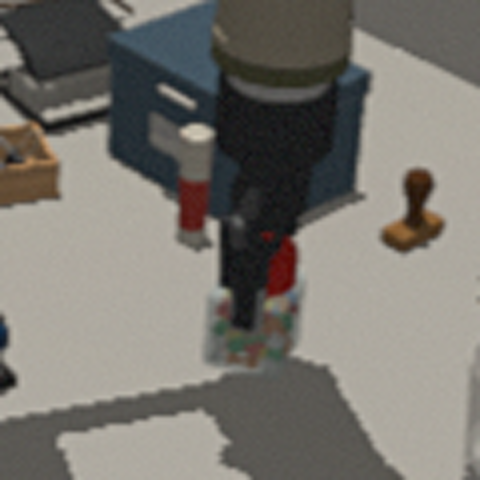

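The jar is held upright and lifted clear (jar around px (364,223) in scene, pads flat on two faces). During the grip the arm yielded, so the TCP was 35 mm above the jar's base. I carry it over the caddy.

```bash
python3 -c "
from h import *
go(534,162,155,156.9)"
```

```text
row [31.25 16.03 -8.42] [-0.    -0.001 -0.679] t 4.475 at [ 539.2 -189.1   70.6] [-1.80e+02 -1.00e-01  1.18e+02]
```

```bash
python3 -m handwheel '{"series": [[[0,0,-6,0,0,0,0.3],[0,0,-8.4,0,0,0,0.3],[31.2,16.0,-8.4,0,0,-0.679,0.3],[31.2,16.0,-8.4,0,0,-0.679,0.3],[31.2,16.0,-8.4,0,0,-0.679,0.3],[31.2,16.0,-8.4,0,0,-0.679,0.3],[31.2,16.0,-8.4,0,0,-0.679,0.3],[31.2,16.0,-8.4,0,0,-0.679,0.3],[31.2,16.0,-8.4,0,0,-0.679,0.3],[31.2,16.0,-8.4,0,0,-0.679,0.3],[31.2,16.0,-8.4,0,0,-0.679,0.3]]]}'
python3 -c "
from h import *
go(534,162,95,156.9)"
```

```text
time: 5.85
tool_pos: [534.4, 160.2, 155.1]
tcp_rot: [-180.0, -0.0, 156.8]
ft_force: [1.1, -0.2, -3.2]
finger_gap: 53.1
grip_force: 55.2
row [0.1  0.16 6.01] [-0.    -0.    -0.001] t 5.85 at [534.4 160.2 155.1] [-180.    -0.   156.8]
```

```bash
python3 -m handwheel '{"series": [[[0,0.1,6.3,0,0,0,0.3],[0,0.1,6.3,0,0,0,0.3],[0,0.1,6.3,0,0,0,0.3],[0,0.1,6.3,0,0,0,0.3]]]}'
python3 - <<'E'
from h import *
S,T=eyes.snapshot("scene"),eyes.snapshot("top")
a=cv2.resize(S["img"][130:210,250:330,::-1],(400,400),interpolation=cv2.INTER_CUBIC)
b=cv2.resize(T["img"][150:230,200:280,::-1],(400,400),interpolation=cv2.INTER_CUBIC)
p=status.sense()["tool_pos"]; print(p)
print("tcp px",proj(S,p),proj(T,p))
cv2.imwrite("pics/cad.png",np.hstack([a,b]))
E
```

```text
time: 6.35
tool_pos: [536.6, 162.3, 95.1]
tcp_rot: [179.9, 0.2, 156.9]
ft_force: [0.1, 0.5, -2.2]
finger_gap: 52.8
grip_force: 55.2
[536.25271208 162.38884227  94.63850599]
tcp px [282.93473235 160.70053758] [227.41668086 199.27816665]
```

View pics/cad.png

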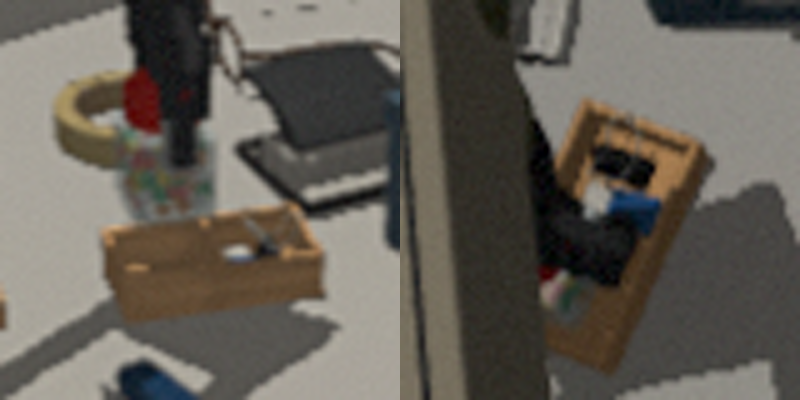

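The jar hangs over the near compartment: body cols 273–293 in scene, centred on the TCP col at 283. The top view is mostly hidden by the arm. I cross-check the caddy and jar within the scene view using saved pictures.

```bash
python3 - <<'E'
from h import *
S=eyes.snapshot("scene"); live=S["img"]; S0=dict(S); S0["img"]=cv2.imread("pics/scene0.png")[:,:,::-1].copy()
P=np.array([533.7,162,0]);a=np.radians(-23.1);u=np.array([np.cos(a),np.sin(a),0]);n=np.array([-u[1],u[0],0])
for nm,x,y,z in(("near-left rim",-34,34,32),("near-right rim",-34,-34,32),("far-right rim",94,-34,32),("far-left rim",94,34,32),("near-right foot",-34,-34,0),("far-right foot",94,-34,0),("near-left foot",-34,34,0)):
    print(nm,proj(S,P+x*u+y*n+[0,0,z]).round(1))
c=big(mask(S0,(8,60,40),(25,255,255),(262,165,325,205)))
print("hull",cv2.approxPolyDP(cv2.convexHull(c),1.2,True)[:,0].tolist())
s=status.sense();p=s["tool_pos"];print(p)
m=mask(S,(0,130,50),(8,255,255),(262,135,310,185)); ys,xs=np.nonzero(m); print("lid cols",xs.min(),xs.max(),"rows",ys.min(),ys.max(),[int(xs[ys==y].min()) for y in range(ys.min(),ys.max()+1) if (ys==y).any()])
L=np.array([p[0],p[1],p[2]-34.9+72]); d=np.array(S["R"])[0]
print("expected lid left/right",proj(S,L-25*d),proj(S,L+25*d))
I=cv2.imread("pics/lift.png"); print("lift: tcp col",proj(S,[539.1,-189.1,100]),proj(S,np.array([539.1,-189.1,107])+25*d),proj(S,np.array([539.1,-189.1,65])))
E
```

```text
near-left rim [269.7 175. ]
near-right rim [274.5 185.5]
far-right rim [314.6 180.1]
far-left rim [308.5 169.9]
near-right foot [274.7 194.5]
far-right foot [314.4 188.9]
near-left foot [270.  183.7]
hull [[314, 179], [314, 188], [276, 194], [271, 185], [270, 176], [309, 170]]
[535.91310997 162.38796809  94.2005206 ]
lid cols 274 281 rows 144 156 [277, 276, 275, 275, 274, 274, 275, 275, 275, 275, 276, 277, 280]
expected lid left/right [274.38024875 149.98906325] [290.91144455 149.98906325]
lift: tcp col [364.68364686 208.29740986] [374.48795035 206.04612926] [363.75870884 219.36510528]
```

```bash
python3 -m handwheel '{"series": [[[0,0,0,0,0,0,0.3],[0,0,0,0,0,0,0.3],[0,0,0,0,0,0,0.3]]]}'
python3 -c "
from h import *
go(534.8,161.5,60,156.9)"
```

```text
time: 6.88
tool_pos: [534.6, 162.2, 92.3]
tcp_rot: [-180.0, -0.0, 156.9]
ft_force: [0.1, -0.3, -3.1]
finger_gap: 52.9
grip_force: 55.2
row [-0.05 -0.06  3.23] [-0. -0.  0.] t 6.875 at [534.6 162.2  92.3] [-180.    -0.   156.9]
```

```bash
python3 -m handwheel '{"series": [[[-0.05,-0.05,1.5,0,0,0,0.3],[-0.05,-0.05,2.0,0,0,0,0.3],[-0.05,-0.05,2.6,0,0,0,0.3],[-0.05,-0.05,3.2,0,0,0,0.3],[-0.05,-0.05,3.2,0,0,0,0.3],[-0.05,-0.05,3.2,0,0,0,0.3],[-0.05,-0.05,3.2,0,0,0,0.3]]]}'
```

```text
time: 7.75
tool_pos: [535.3, 161.6, 60.7]
tcp_rot: [180.0, 0.0, 156.9]
ft_force: [-0.5, 0.1, -3.6]
finger_gap: 52.9
grip_force: 55.2
```

```bash
python3 -m handwheel '{"series": [[[0,0,0.5,0,0,0,0.3],[0,0,1.0,0,0,0,0.3],[0,0,1.5,0,0,0,0.3],[0,0,1.5,0,0,0,0.3],[0,0,1.5,0,0,0,0.3]]]}'
```

```text
time: 8.38
tool_pos: [534.9, 161.6, 45.3]
tcp_rot: [-180.0, -0.0, 156.9]
ft_force: [0.6, 0.4, -3.4]
finger_gap: 52.8
grip_force: 55.2
```

Still no contact at a base height of about 10 mm, so the jar is inside the pocket. I lower it the rest of the way.

```bash
python3 -m handwheel '{"series": [[[0,0,0.4,0,0,0,0.3],[0,0,0.7,0,0,0,0.3],[0,0,0.9,0,0,0,0.3],[0,0,0.9,0,0,0,0.3],[0,0,0.9,0,0,0,0.3]]]}'
```

```text
time: 9.0
tool_pos: [535.2, 161.6, 39.0]
tcp_rot: [-180.0, 0.0, 156.9]
ft_force: [-14.1, -3.7, 23.8]
finger_gap: 53.2
grip_force: 58.5
```

The floor is reached: TCP at 39 mm is the expected height, with +27 N. I relax, release, back off and look.

```bash
python3 -m handwheel '{"series": [[[0,0,-0.3,0,0,0,0.3],[0,0,-0.3,0,0,0,1],[0,0,-0.3,0,0,0,1],[0,0,-0.3,0,0,0,1],[0,0,-0.3,0,0,0,1],[0,0,-4,0,0,0,1],[0,0,-9,0,0,0,1],[0,0,-9,0,0,0,1],[0,0,-9,0,0,0,1],[0,0,-9,0,0,0,1]]]}'
python3 - <<'E'
from h import *
S,T=eyes.snapshot("scene"),eyes.snapshot("top")
s=status.sense();print(s["tool_pos"],s["finger_gap"])
P=np.array([533.7,162,88.]);d=np.array(S["R"])[0]
print("expected seated lid",proj(S,P),proj(S,P-25*d-[0,0,8]),proj(S,P+25*d-[0,0,8]), proj(S,P-[0,0,23]))
m=mask(S,(0,130,50),(8,255,255),(255,135,310,195)); ys,xs=np.nonzero(m); print(xs.min(),xs.max(),ys.min(),ys.max())
for v in(50,100,130):
  c=big(mask(S,(0,130,v),(8,255,255),(255,135,310,195))); print(v,cv2.boundingRect(c),cv2.fitEllipse(c)[0],plane(S,cv2.fitEllipse(c)[0],88))
a=cv2.resize(S["img"][120:200,250:330,::-1],(400,400),interpolation=cv2.INTER_CUBIC)
b=cv2.resize(T["img"][150:230,200:280,::-1],(400,400),interpolation=cv2.INTER_CUBIC)
cv2.imwrite("pics/seat.png",np.hstack([a,b]))
E
```

```text
time: 10.25
tool_pos: [533.8, 161.3, 124.6]
tcp_rot: [-179.9, -0.1, 156.9]
ft_force: [0.5, -0.6, 0.4]
finger_gap: 85.6
grip_force: 0.0
[533.92417046 161.32044316 124.74200189] 85.29020765632932
expected seated lid [282.37749159 162.90468019] [274.29345421 165.20407321] [290.54991815 165.20407321] [282.50390039 169.48158271]
275 289 159 172
50 (275, 159, 15, 14) (282.2671203613281, 165.8430938720703) [522.12784098 147.03127604  88.        ]Traceback (most recent call last):
  File "<stdin>", line 8, in <module>
  File "h.py", line 18, in big
    def big(m): return max(cv2.findContours(m,cv2.RETR_EXTERNAL,cv2.CHAIN_APPROX_NONE)[0],key=cv2.contourArea)
                       ~~~^^^^^^^^^^^^^^^^^^^^^^^^^^^^^^^^^^^^^^^^^^^^^^^^^^^^^^^^^^^^^^^^^^^^^^^^^^^^^^^^^^^^
ValueError: max() iterable argument is empty
```

Scene measurement: the lid spans cols 275–289 and rows 159–172, against an expected 274–290 and 159–173 for a seated jar. So it is down in the pocket and centred within about 1 mm. Next I grip the lid.

```bash
python3 -m handwheel '{"series": [[[0.1,0,4,0,0,0,1],[0.1,0,5.4,0,0,0,1],[0.1,0,6.1,0,0,0,1],[0.1,0,6.1,0,0,0,1],[0.1,0,6.1,0,0,0,1]]]}'
python3 -m handwheel '{"series": [[[0,0,0,0,0,0,0.25],[0,0,0,0,0,0,0.25],[0,0,0,0,0,0,0.25],[0,0,0,0,0,0,0.25],[0,0,0,0,0,0,0.25],[0,0,0,0,0,0,0.25]]]}' 80
```

```text
time: 10.98
tool_pos: [534.9, 162.1, 66.5]
tcp_rot: [179.9, 0.1, 156.9]
ft_force: [-0.3, -0.3, -0.4]
finger_gap: 85.5
grip_force: 0.0
time: 11.72
tool_pos: [534.4, 162.0, 66.4]
tcp_rot: [180.0, 0.0, 156.9]
ft_force: [-2.4, -2.0, 5.7]
finger_gap: 48.4
grip_force: 81.3
```

```bash
python3 -m handwheel '{"series": [[[0,0,0,0,0,-0.1,0.25],[0,0,0,0,0,-0.2,0.25],[0,0,0,0,0,-0.3,0.25],[0,0,0,0,0,-0.4,0.25],[0,0,0,0,0,-0.5,0.25],[0,0,0,0,0,-0.5,0.25]]]}' 80; python3 -c "
from h import *
s=status.sense();print(s['wrist_torque'],s['joint_pos'])"
```

```text
time: 12.48
tool_pos: [534.8, 162.1, 66.6]
tcp_rot: [180.0, 0.1, -174.3]
ft_force: [-1.0, -0.2, 5.6]
finger_gap: 47.7
grip_force: 81.5
[-0.08505102  0.11464457  0.08493304] [ 1.16098880e+01  9.17339986e+00  1.01279147e+02 -1.98511245e-03
  6.94370721e+01 -8.40501236e+01]
```

```bash
python3 -m handwheel '{"series": [[[0,0,0,0,0,-0.12,0.25],[0,0,0,0,0,-0.24,0.25],[0,0,0,0,0,-0.36,0.25],[0,0,0,0,0,-0.48,0.25],[0,0,0,0,0,-0.58,0.25],[0,0,0,0,0,-0.68,0.25],[0,0,0,0,0,-0.68,0.25],[0,0,0,0,0,-0.68,0.25]]]}' 80; python3 -c "
from h import *
s=status.sense();print(s['wrist_torque'],s['joint_pos'])"
```

```text
time: 13.48
tool_pos: [534.8, 162.8, 67.1]
tcp_rot: [-180.0, 0.1, -135.5]
ft_force: [-3.2, 2.3, 10.2]
finger_gap: 48.3
grip_force: 81.9
[0.31202204 0.69555325 0.08279565] [ 1.16428013e+01  9.13832457e+00  1.01254908e+02  6.21442505e-02
  6.94833171e+01 -1.22928756e+02]
```

```bash
python3 -m handwheel '{"series": [[[0,0,-0.3,0,0,0,0.25],[0,0,-0.6,0,0,0,0.25],[0,0,-0.8,0,0,0,0.25],[0,0,-0.8,0,0,0,0.25],[0,0,-0.8,0,0,0,0.25]]]}'; python3 -c "
from h import *
s=status.sense();print(s['wrist_torque'],s['ft_force'])"
```

```text
time: 14.1
tool_pos: [533.9, 162.0, 73.3]
tcp_rot: [180.0, -0.0, -135.5]
ft_force: [-0.5, 2.1, 1.0]
finger_gap: 47.9
grip_force: 82.4
[0.24067237 0.27183649 0.03012663] [-0.48147553  2.09888722  1.00497724]
```

```bash
python3 -m handwheel '{"series": [[[0,0,-0.6,0,0,0,0.25],[0,0,-1.2,0,0,0,0.25],[0,0,-1.8,0,0,0,0.25],[0,0,-2.4,0,0,0,0.25],[0,0,-3.1,0,0,0,0.25],[0,0,-3.1,0,0,0,0.25],[0,0,-3.1,0,0,0,0.25],[0,0,-3.1,0,0,0,0.25],[0,0,-3.1,0,0,0,0.25]]]}'
python3 - <<'E'
from h import *
S,T=eyes.snapshot("scene"),eyes.snapshot("top")
s=status.sense();print(s["tool_pos"],s["tcp_rot"],s["ft_force"],s["finger_gap"])
a=cv2.resize(S["img"][120:200,250:330,::-1],(400,400),interpolation=cv2.INTER_CUBIC)
b=cv2.resize(T["img"][150:230,200:280,::-1],(400,400),interpolation=cv2.INTER_CUBIC)
cv2.imwrite("pics/end.png",np.hstack([a,b]))
P=np.array([533.7,162,0])
for z in(62,82,102): print(z,proj(S,P+[0,0,z]),proj(T,P+[0,0,z]))
E
```

```text
time: 15.22
tool_pos: [533.8, 161.9, 104.0]
tcp_rot: [180.0, -0.0, -135.5]
ft_force: [-0.1, 0.1, -0.8]
finger_gap: 48.2
grip_force: 82.3
[533.88460506 161.92772036 104.09468483] [ 1.79990868e+02 -1.67581383e-02 -1.35469219e+02] [-0.51041562 -0.28231826  0.28916917] 48.07605637948559
62 [282.52024229 170.33183295] [230.62821211 203.28552101]
82 [282.4106603  164.63040931] [228.76764919 201.4841152 ]
102 [282.29956276 158.85013389] [226.82902515 199.60713024]
```

View pics/end.png

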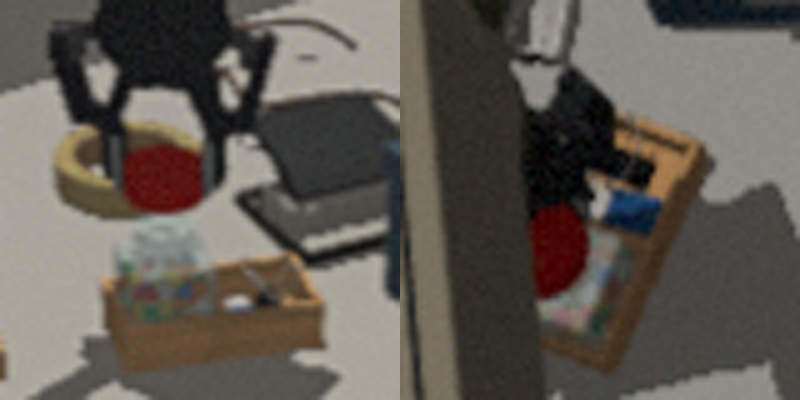

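The lid is held level (red at scene px (282,155)), about 20 mm above the open mouth at (282,164). The jar is down square in the near pocket, and a wrist load of about 0 N means only the lid is held. I hand in.

```bash
python3 -c "
from bench import r
print(r.hand_in())"
```

```text
the job is handed in; nothing more can be done
None
```

I packed the jar into the larger caddy's front pocket with the lid closed, then twisted the lid about 1.18 rad anticlockwise and lifted it straight off. It was handed in at about 15 s with the lid held level about 20 mm above the mouth and the jar fully down in the pocket; the glue stick, stapler and glass were left alone, and no verdict came back.

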